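Gang-clamp the stone bars in the drill vise

TASK

The sawn stone bars in the drawer of the little grey cabinet are to be dressed as one batch: open the drawer and lay every bar in the drill vise, flat on its bed, side by side across between the two jaws with their ends about level and central in the jaws (wind the jaw back first if there is too little room). Then wind the crank until the jaw presses the whole row firmly against the fixed jaw, about a third of a turn past first touch, and leave the drawer fully shut. The bottle and the tin stay where they are.

Things in the scene. Friction and masses are not known exactly. Their poses are not given: they have to be found in the camera images.
- vise: grey cast-iron drill vise fixed to the bench; base 92 mm wide, bed and jaws 60. Origin on the centre line of the underside, the base reaching from x = -105 to 125 mm; x along the screw, from crank to fixed jaw; z up. Bed top 50 mm up. Fixed jaw's face at x = 96 mm; jaws reach 94 mm up. An end block with the nut, 100 high, at x = -105 to -85 mm. Screw axis 78 mm up, at y = 0
- vise_pad: rubber face, 60 wide x 38 high, of the sliding jaw; origin at the centre of the face that meets the work, x as the vise's. Gap between the jaws = 96 mm minus this point's x in the vise's frame. It yields 1 mm per 10 N, by up to 6 mm, into the jaw
- vise_crank (a joint): turn of the crank (rad); grows when wound clockwise as seen from the handle end, closing the vise 12 mm a turn: jaw gap = 140 mm - 12 mm x angle / (2 pi) until the rubber is squeezed. Range 0 (wide open) to 43. Turning takes 3 to 4 N at the handle, up to 3 N more when tight; it stays where it is left. Screw and crank travel with the jaw
- crank_grip (a point): middle of the crank's black handle, a cylinder 20 mm thick, 48 long, parallel to the screw, spinning freely. In the vise's frame x = -251 mm + 12 mm x angle / (2 pi), y = -40 mm x sin(angle), z = 78 mm + 40 mm x cos(angle). Crank arm (10 thick) and hub (radius 9) lie 33 mm nearer the jaw. Can be pinched from above all the way round
- cab: low grey steel cabinet, 260 deep x 310 wide x 90 mm high, with one white-fronted drawer facing its own -x, roughly the robot; origin: centre of its underside. Shut, the drawer front lies at x = -130 mm (15 thick), its handle at -165 mm; the roof begins at -115 mm. Fixed during the run
- cab_drawer0 (a joint): how far the drawer is out (m): 0 shut, 0.18 fully open, along the cabinet's -x; needs 1 to 2 N. Inside 215 x 268 mm, floor 22 mm above the bench, its front panel reaches 78 mm up, side and back rims (6 thick) only 32; the middle of the inside is 1.5 mm to -x of the cabinet's origin when shut and moves with the drawer
- cab_drawer0_handle (a point): middle of the drawer's steel bar handle, 120 mm long across the drawer front, 35 mm off the front, 52 mm above the bench; can be gripped or hooked from above
- bottle: white plastic bottle with a steel cap, 64 mm across, 150 mm high, standing; origin: centre of its underside
- tin: plain grey steel tin, 84 mm across, 110 mm high, standing; origin: centre of its underside
- bar1: sawn sandstone bar, buff, 68 x 22 x 22 mm (square section, all bars alike), about 85 g; origin at its centre, x along its length. Starts flat in the drawer with its length along the drawer's slide, neighbours about 43 mm apart; absent (None) in some starts
- bar2: sawn sandstone bar, buff, 68 x 22 x 22 mm (square section, all bars alike), about 85 g; origin at its centre, x along its length. Starts flat in the drawer with its length along the drawer's slide, neighbours about 43 mm apart; absent (None) in some starts
- bar3: sawn sandstone bar, buff, 68 x 22 x 22 mm (square section, all bars alike), about 85 g; origin at its centre, x along its length. Starts flat in the drawer with its length along the drawer's slide, neighbours about 43 mm apart; absent (None) in some starts
- bar4: sawn sandstone bar, buff, 68 x 22 x 22 mm (square section, all bars alike), about 85 g; origin at its centre, x along its length. Starts flat in the drawer with its length along the drawer's slide, neighbours about 43 mm apart; absent (None) in some starts
- bar5: sawn sandstone bar, buff, 68 x 22 x 22 mm (square section, all bars alike), about 85 g; origin at its centre, x along its length. Starts flat in the drawer with its length along the drawer's slide, neighbours about 43 mm apart; absent (None) in some starts

How it is judged:
By the outcome, as a careful person would: the job done as asked, in the order asked, and still so for the second after the job is handed in, with the robot touching nothing.
Of bar1, bar2, bar3, bar4, bar5 only 3 to 5 are there at a start; the rules pass over those that are not, and their reading is None.
At some moment in a run one of bar1, bar2, bar3, bar4, bar5 may be knocked a few centimetres aside while the robot is not near it.
Once in a run the grip may slacken for a moment while it holds something.
It also fails if it takes over 210 s, if anything falls off the work surface, if the arm or the gripper's body presses on something with over 40 N, if the wrist force passes 120 N, or if a joint passes its speed limit or range.

ROBOT

A 6-joint arm with a two-finger parallel gripper is mounted at the origin on the work surface. World frame = base frame: x ahead of the robot, y to its left, z up, the work surface at z = 0. Lengths are in m, angles in rad, forces in N, time in s.
With the tool pointing down it reaches from about 0.325 to 0.85 m from the base axis. Payload 15.5 kg.
Tool frame: the origin (TCP) lies midway between the tips of the shut fingers; the grasp point (between the pads) lies 19 mm behind it; z points along the fingers, y is the line along which they close (so a half turn about z gives the same grasp; the last joint's range is limited). The gripper opens to 91 mm and grips with 3 to 60 N. Pads are 32 mm wide; open, the fingers measure 118 mm over their backs; the gripper's body (76 mm by 178 mm) begins 60 mm behind the grasp point.
Start: joints at [1.028, 0.494, 1.345, -0, 1.302, -0.096], TCP at [0.27, 0.564, 0.214] pointing down, gripper open.
Joint ranges: [-2.91, 2.91], [-0.82, 2.16], [0.22, 2.67], [-1.22, 4.37], [0.12, 2.79], [-3.08, 3.08]. Speed limits (rad/s): [1.89, 1.89, 2.57, 3.01, 3.01, 3.01].

INTERFACE

Orientations are given as a unit quaternion [x, y, z, w].
In Python, from workcell import r gives the robot as it stands.
- The arm moves only by the tool jog_arm, never from a script. Its arguments are lists of equal length, an entry for each row: "linear": the shift along the world's x, y, z in m, a list of three; "spin": the turn about the world's z in units of 5 degrees (1.0 is 5 degrees). A call has 1 to 20 rows; each row shifts and turns the commanded pose from where the row before left it; what a row does not reach is not made up. A row lasts 1/12 s, in which the tool goes at most 41.7 mm and 7.16 degrees, less where a joint would pass 70% of its speed; a pose out of reach is approached as far as the arm can. A call is refused whole if a number of a shift passes 0.0417 or a number of a turn 1, either way. A call with a gripper value outside its range is refused whole. "grip" is the closure, from 0 (fully open) to 1 (shut), set as the call begins (left out, the last holds). The fingers move at their own pace and stop on an object; the grip force is fixed at half the most. Time passes only in rows, so rows that do not move let the fingers close. It gives the time, the measured TCP pose, the force, the opening and the grip force at its end, in the units of the state.
- r.state(): the state, without advancing time (a new reading comes with each control period).
- r.camera(name): name is "side" or "top"; returns a dict with "color" (384x512x3 uint8, red, green, blue), "z_map" (384x512 float32, m along the optical axis (not along the pixel's ray), 0 where there is no reading), "vfov" (degrees; the focal length in pixels is half the picture's height over the tangent of half this angle, whatever the lens; pixels are square), "cx", "cy" (the principal point, pixels), "xyz" and "attitude" of the camera in the world. Camera axes: x right, y down, z forward; pixel columns grow to the right and rows downward; lengths in m; the calibration is good to about 2 mm. A picture is of the moment at which its call begins.
- r.close_job(): hands the job in; it is judged then, once.
The state is a dict: "t": time; "qpos": joint angles; "dq": joint speeds; "effort": joint torques, N m; "tcp_pos": TCP position; "ee_rot": TCP orientation; "force": force on the tool from outside, world axes, zero at the start; "ft_torque": the same for the moment, N m; "grip_width": finger opening in m; "finger_force": force on a finger pad.
Only numpy, scipy, OpenCV 4.12 (cv2) and the standard library are available. Lean on these libraries where they do the work, as an engineer would, in place of code of your own. Each camera call takes 0.05 s, during which the arm holds its last target. There are 200 camera calls.

## Working session

There is one attempt and no reset: what is moved stays moved. The work goes in short steps, Python scripts to look and compute and a tool call to move; the robot and the scene stay as the last step left them, time stands still between calls to the robot, and variables do not carry over. Pictures are saved under pics/ and viewed, at most 14 in all, crops included, and the job is handed in when it is done.

Besides the shell and the picture viewer there is one more tool, called after ">>>" as a command line: name --pt "numbers of a row" for each row, then --argument value for the rest. jog_arm: Moves the arm, as the interface text tells. Its arguments: {"type":"object","properties":{"linear":{"type":"array"},"spin":{"type":"array"},"grip":{"type":"number"}},"required":["linear","spin"]}

```bash
mkdir -p pics; ls; cat > h.py <<'E'
import numpy as np, cv2
from workcell import r
from scipy.spatial.transform import Rotation as R
def cam(n):
    c=r.camera(n); f=c["color"].shape[0]/2/np.tan(np.radians(c["vfov"])/2)
    z=c["z_map"]; v,u=np.mgrid[:z.shape[0],:z.shape[1]]
    P=np.stack([(u-c["cx"])/f*z,(v-c["cy"])/f*z,z],-1)
    A=np.array(c["attitude"]); M=R.from_quat(A).as_matrix() if A.size==4 else A.reshape(3,3)
    c["P"]=P@M.T+np.array(c["xyz"]); c["P"][z==0]=np.nan; return c
def save(c,n,box=None,k=1):
    im=c["color"][...,::-1]
    if box: im=im[box[1]:box[3],box[0]:box[2]]
    cv2.imwrite("pics/"+n,cv2.resize(im,None,fx=k,fy=k,interpolation=cv2.INTER_CUBIC))
E
python3 - <<'E'
from h import *
for n in("top","side"):
    c=cam(n); save(c,n+"0.png",None,1.5); np.save(n+"0.npy",c["P"]); print(n,c["xyz"],c["attitude"],c["vfov"])
print(r.state())
E
```

```text
pics
top [ 0.40542416 -0.00793558  1.3452994 ] [ 0.7048269  -0.70479194  0.05756955 -0.05633036] 48.49375411343755
side [ 0.09063319 -0.715245    0.80530333] [ 0.85613117 -0.28174558  0.12387795 -0.41510613] 46.07466866968179
{'t': 0.1, 'qpos': array([ 1.02852664e+00,  4.94104987e-01,  1.34602254e+00, -1.49433627e-05,
        1.30250798e+00, -9.54888514e-02]), 'dq': array([-0.00065237,  0.00109869, -0.00056391, -0.00057182, -0.00079135,
       -0.00066623]), 'effort': array([ 2.21765600e-03, -8.80239487e+01, -3.82545054e+01,  7.07628205e-02,
        4.82884794e-02,  1.41569257e-05]), 'tcp_pos': array([0.26987019, 0.56337898, 0.21342368]), 'ee_rot': array([ 2.21535095e-01,  9.75152260e-01, -4.97397175e-04, -1.56627940e-04]), 'force': array([-1.43880453,  0.71218156,  1.20809167]), 'ft_torque': array([-0.01940726,  0.01418814, -0.03468644]), 'finger_force': 0.0, 'grip_width': 0.09088924274842104}
```

View pics/top0.png

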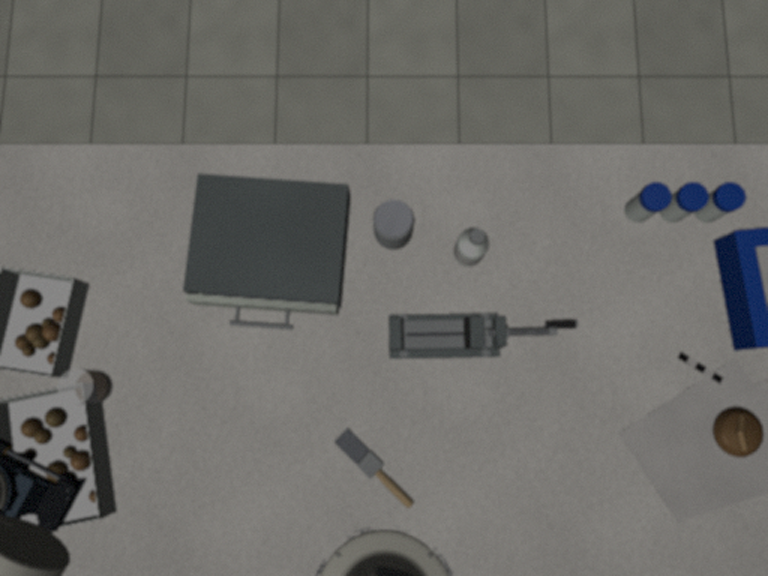

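View pics/side0.png

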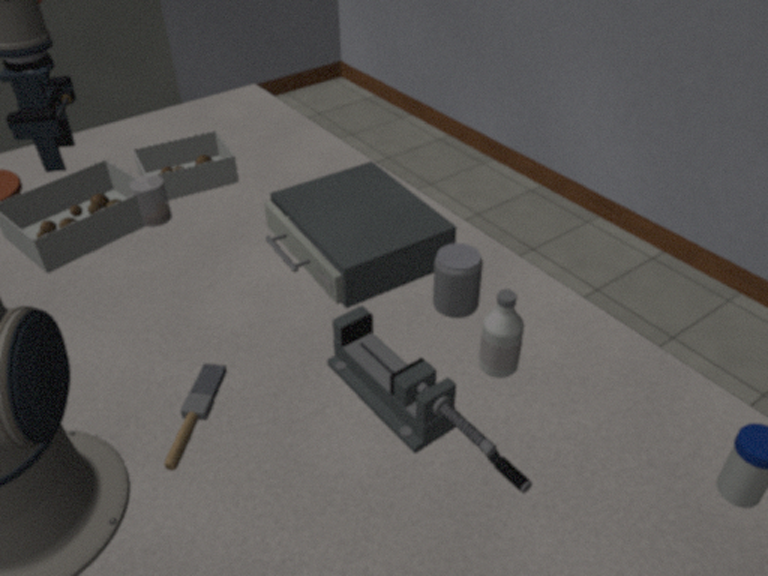

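The top view shows the cabinet at about (270,240), with its handle at (262,318), in the 1.5x picture. The vise runs from the fixed jaw at (397,335) to the crank handle at (561,323). The tin is at (394,222) and the bottle at (471,245). Next I'll fit the poses from depth.

```bash
python3 - <<'E'
from h import *
P=np.load("top0.npy"); Z=P[...,2]
v,u=np.mgrid[:384,:512]
def reg(x0,y0,x1,y1): return (u>x0/1.5)&(u<x1/1.5)&(v>y0/1.5)&(v<y1/1.5)
print("table z",np.nanmedian(Z[250:260,150:200]))
def rect(m,n):
    p=P[m][:,:2].astype(np.float32); (c,s,a)=cv2.minAreaRect(p); print(n,m.sum(),np.round(c,4),np.round(s,4),round(a,2),"medz",np.median(P[m][:,2]).round(4)); print(cv2.boxPoints((c,s,a)).round(4).tolist())
rect(reg(170,150,365,300)&(Z>.083)&(Z<.1),"roof")
rect(reg(170,280,365,330)&(Z>.06)&(Z<.083),"front")
rect(reg(220,300,310,335)&(Z>.035)&(Z<.065),"handle")
rect(reg(380,300,512,365)&(Z>.015)&(Z<.12),"vise")
rect(reg(380,300,512,365)&(Z>.043)&(Z<.056),"bed")
rect(reg(380,300,405,365)&(Z>.085)&(Z<.12),"fixjaw")
rect(reg(460,300,488,365)&(Z>.085)&(Z<.12),"movjaw")
rect(reg(485,300,512,365)&(Z>.09)&(Z<.12),"endblk")
rect(reg(545,310,585,335)&(Z>.06),"crank")
rect(reg(365,190,425,260)&(Z>.1)&(Z<.12),"tin")
rect(reg(445,215,500,275)&(Z>.13)&(Z<.17),"bottlecap")
E
```

```text
table z -0.0009554075257646177
roof 8007 [0.716  0.2352] [0.3117 0.2529] 85.84 medz 0.089
[[0.5785999894142151, 0.08900000154972076], [0.8309000134468079, 0.0706000030040741], [0.8535000085830688, 0.3815000057220459], [0.6011999845504761, 0.39989998936653137]]
front 612 [0.5817 0.2405] [0.0871 0.314 ] 2.24 medz 0.0759
[[0.5321000218391418, 0.39570000767707825], [0.5443999767303467, 0.0820000022649765], [0.6313999891281128, 0.08540000021457672], [0.6190999746322632, 0.39910000562667847]]
handle 268 [0.5592 0.2406] [0.1792 0.0417] 85.65 medz 0.0546
[[0.5315999984741211, 0.15279999375343323], [0.5730999708175659, 0.14970000088214874], [0.5867000222206116, 0.32839998602867126], [0.545199990272522, 0.33149999380111694]]
vise 2018 [ 0.5262 -0.1341] [0.0913 0.244 ] 0.99 medz 0.051
[[0.47850000858306885, -0.012900000438094139], [0.482699990272522, -0.25679999589920044], [0.5740000009536743, -0.25519999861717224], [0.5698000192642212, -0.011300000362098217]]
bed 872 [ 0.5259 -0.1181] [0.0602 0.2119] 1.54 medz 0.0496
[[0.49300000071525574, -0.012900000438094139], [0.49869999289512634, -0.22480
[... 828 characters left out ...]
2 [ 0.5343 -0.3335] [0.0238 0.0215] 1.42 medz 0.0853
[[0.5221999883651733, -0.3231000006198883], [0.5227000117301941, -0.34459999203681946], [0.5464000105857849, -0.3440000116825104], [0.5458999872207642, -0.32249999046325684]]
tin 522 [ 0.7522 -0.0211] [0.0774 0.0772] 72.48 medz 0.1092
[[0.7037000060081482, -0.04639999940991402], [0.777400016784668, -0.06960000097751617], [0.800599992275238, 0.004100000020116568], [0.7269999980926514, 0.027400000020861626]]
bottlecap 88 [ 0.706 -0.182] [0.0267 0.0276] 46.38 medz 0.1493
[[0.6868000030517578, -0.18209999799728394], [0.7067999839782715, -0.2011999934911728], [0.7251999974250793, -0.1818999946117401], [0.7052000164985657, -0.16279999911785126]]
```

```bash
python3 - <<'E'
from h import *
P=np.load("top0.npy"); Z=P[...,2]
v,u=np.mgrid[:384,:512]
def reg(x0,y0,x1,y1): return (u>x0/1.5)&(u<x1/1.5)&(v>y0/1.5)&(v<y1/1.5)
m=reg(228,319,300,331)&(Z>.03)&(Z<.07); p=P[m]
print("handle",m.sum(),p.mean(0),np.median(p[:,2]),"y",p[:,1].min(),p[:,1].max(),"slope dx/dy",np.polyfit(p[:,1],p[:,0],1))
# bed centreline per y slice
m=reg(380,300,512,365)&(Z>.044)&(Z<.12)
p=P[m]; ys=np.arange(-.235,-.014,.01); L=[]
for y in ys:
    q=p[abs(p[:,1]-y)<.005]; L.append([y,q[:,0].min(),q[:,0].max(),np.median(q[:,2])])
L=np.array(L); print(L.round(4)); print("centre fit",np.polyfit(L[:,0],(L[:,1]+L[:,2])/2,1))
# profile along centre line
c=[(round(float(P[i,j,1]),4),round(float(P[i,j,2]),3)) for i in [222] for j in range(255,392)]
print(c)
m=reg(545,312,585,332)&(Z>.04); p=P[m]; print("crank",m.sum()); 
for i in range(209,222): print(i,[(round(float(P[i,j,0]),3),round(float(P[i,j,1]),3),round(float(P[i,j,2]),3)) for j in (368,374,380)])
E
```

```text
handle 160 [0.54465569 0.24443211 0.05520003] 0.05488553628141257 y 0.18198629299152747 0.3107099037094918 slope dx/dy [0.05482525 0.53125464]
[[-0.235   0.4981  0.5573  0.1   ]
 [-0.225   0.498   0.5569  0.096 ]
 [-0.215   0.4984  0.5572  0.0516]
 [-0.205   0.4986  0.5567  0.0522]
 [-0.195   0.4974  0.5551  0.0933]
 [-0.185   0.4972  0.5547  0.0934]
 [-0.175   0.4971  0.5547  0.0929]
 [-0.165   0.4971  0.5568  0.0786]
 [-0.155   0.4987  0.557   0.0488]
 [-0.145   0.4984  0.5537  0.05  ]
 [-0.135   0.4986  0.5541  0.0502]
 [-0.125   0.496   0.5539  0.0498]
 [-0.115   0.4958  0.554   0.0496]
 [-0.105   0.4955  0.5542  0.0497]
 [-0.095   0.4955  0.5541  0.0488]
 [-0.085   0.4955  0.5537  0.0494]
 [-0.075   0.4955  0.5537  0.0494]
 [-0.065   0.4955  0.5538  0.0501]
 [-0.055   0.4956  0.554   0.0504]
 [-0.045   0.4955  0.5541  0.0504]
 [-0.035   0.4945  0.5519  0.0923]
 [-0.025   0.4945  0.5518  0.0937]
 [-0.015   0.4945  0.552   0.0922]]
centre fit [-0.02001799  0.5230874 ]
[(0.0003, -0.002), (-0.0028, -0.005), (-0.006, -0.001), (-0.0092, 0.004), (-0.0121, 0.062), (-0.015, 0.092), (-0.0
[... 2633 characters left out ...]
 -0.397, -0.0)]
213 [(0.554, -0.345, 0.049), (0.554, -0.363, 0.051), (0.553, -0.381, 0.053)]
214 [(0.551, -0.346, 0.048), (0.551, -0.364, 0.048), (0.55, -0.382, 0.051)]
215 [(0.547, -0.344, 0.054), (0.547, -0.363, 0.05), (0.547, -0.38, 0.055)]
216 [(0.542, -0.34, 0.07), (0.544, -0.363, 0.051), (0.544, -0.381, 0.054)]
217 [(0.539, -0.338, 0.077), (0.541, -0.363, 0.049), (0.541, -0.381, 0.05)]
218 [(0.535, -0.336, 0.085), (0.539, -0.364, 0.046), (0.539, -0.383, 0.043)]
219 [(0.532, -0.335, 0.087), (0.54, -0.377, -0.002), (0.54, -0.394, 0.005)]
220 [(0.529, -0.335, 0.085), (0.537, -0.375, 0.003), (0.537, -0.396, -0.001)]
221 [(0.525, -0.333, 0.093), (0.534, -0.376, 0.0), (0.534, -0.394, 0.004)]
```

>>> jog_arm --pt "0.0196 -0.0227 0" --pt "0.0196 -0.0227 0" --pt "0.0196 -0.0227 0" --pt "0.0196 -0.0227 0" --pt "0.0196 -0.0227 0" --pt "0.0196 -0.0227 0" --pt "0.0196 -0.0227 0" --pt "0.0196 -0.0227 0" --pt "0.0196 -0.0227 0" --pt "0.0196 -0.0227 0" --pt "0.0196 -0.0227 -0.02" --pt "0.0196 -0.0227 -0.02" --pt "0.0196 -0.0227 -0.02" --pt "0.0196 -0.0227 -0.02" --pt "0 0 0" --pt "0 0 0" --spin '[-0.98,-0.98,-0.98,-0.98,-0.98,-0.98,-0.98,-0.98,-0.98,-0.98,-0.98,-0.98,-0.98,-0.98,0,0]' --grip 0.67

```text
t: 1.43
tcp_pos: [0.5445, 0.2444, 0.1325]
ee_rot: [0.733, 0.68, -0.001, -0.001]
force: [-0.6, -0.5, 0.7]
grip_width: 0.0297
finger_force: 0.0
```

>>> jog_arm --pt "0 0 -0.02" --pt "0 0 -0.02" --pt "0 0 -0.02" --pt "0 0 -0.02" --pt "0 0 -0.0175" --pt "0 0 0" --spin '[0,0,0,0,0,0]'

```text
t: 1.93
tcp_pos: [0.5424, 0.2462, 0.0342]
ee_rot: [0.732, 0.681, -0.002, -0.001]
force: [-0.4, 0.0, -0.3]
grip_width: 0.0303
finger_force: 0.0
```

>>> jog_arm --pt "0 0 0" --pt "0 0 0" --pt "0 0 0" --pt "0 0 0" --pt "0 0 0" --spin '[0,0,0,0,0]' --grip 1

```text
t: 2.35
tcp_pos: [0.5452, 0.2463, 0.0378]
ee_rot: [0.732, 0.681, 0.001, 0.0]
force: [-0.8, 1.4, 8.3]
grip_width: 0.0104
finger_force: 30.0
```

>>> jog_arm --pt "-0.006 0.0004 0" --pt "-0.012 0.0009 0" --pt "-0.018 0.0013 0" --pt "-0.02 0.0014 0" --pt "-0.02 0.0014 0" --pt "-0.02 0.0014 0" --pt "-0.02 0.0014 0" --pt "-0.02 0.0014 0" --pt "-0.02 0.0014 0" --pt "-0.012 0.0009 0" --pt "-0.008 0.0006 0" --pt "-0.004 0.0003 0" --pt "0 0 0" --pt "0 0 0" --spin '[0,0,0,0,0,0,0,0,0,0,0,0,0,0]'

```text
t: 3.52
tcp_pos: [0.3668, 0.2596, 0.0377]
ee_rot: [0.732, 0.681, 0.003, 0.001]
force: [7.9, -2.9, 12.2]
grip_width: 0.0105
finger_force: 30.0
```

>>> jog_arm --pt "0 0 0" --pt "0 0 0" --pt "0 0 0.03" --pt "0 0 0.04" --pt "0 0 0.04" --pt "0 0 0.04" --pt "0 -0.04 0.04" --pt "0 -0.04 0" --pt "0 -0.04 0" --pt "0 -0.04 0" --pt "0 -0.04 0" --pt "0 -0.04 0" --pt "0 0 0" --spin '[0,0,0,0,0,0,0,0,0,0,0,0,0]' --grip 0.67

```text
t: 4.6
tcp_pos: [0.3641, 0.0234, 0.2161]
ee_rot: [0.735, 0.678, -0.0, 0.001]
force: [-0.1, 0.9, 0.2]
grip_width: 0.03
finger_force: 0.0
```

```bash
python3 - <<'E'
from h import *
c=cam("top"); save(c,"top1.png",(90,90,290,290),3); np.save("top1.npy",c["P"]); print(r.state()["tcp_pos"])
E
```

```text
[0.36411184 0.02598591 0.21602372]
```

View pics/top1.png

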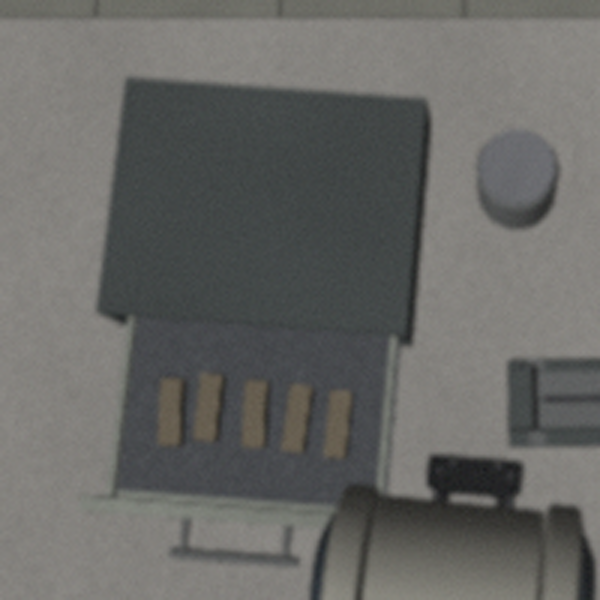

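Five bars are in the open drawer, in crop at about (170,411), (207,407), (254,413), (297,418) and (337,424). Next I'll measure them.

```bash
cat >> h.py <<'E'
def bars(c,xl=(.3,.65),yl=(-.3,.45),zl=(.03,.12)):
    col=c["color"].astype(float); P=c["P"]
    m=(col[...,0]>col[...,2]*1.22)&(P[...,2]>zl[0])&(P[...,2]<zl[1])&(P[...,0]>xl[0])&(P[...,0]<xl[1])&(P[...,1]>yl[0])&(P[...,1]<yl[1])
    n,l,s,_=cv2.connectedComponentsWithStats(m.astype(np.uint8),connectivity=4)
    out=[]
    for i in range(1,n):
        if s[i,4]<60: continue
        q=P[l==i]; z=np.median(q[:,2])
        cc,sz,a=cv2.minAreaRect(q[:,:2].astype(np.float32)); b=cv2.boxPoints((cc,sz,a)); e=[b[1]-b[0],b[2]-b[1]]; d=max(e,key=np.linalg.norm)
        d2=np.degrees(np.arctan2(d[1],d[0])); d2=(d2+90)%180-90
        out.append((s[i,4],np.round(cc,4).tolist(),np.round(np.median(q[:,:2],0),4).tolist(),np.round(sorted(sz),4).tolist(),round(d2,1),round(float(z),4)))
    return sorted(out,key=lambda o:o[1][1])
E
python3 - <<'E'
from h import *
c=cam("top")
for o in bars(c): print(o)
P=c["P"]
# front panel top & drawer checks
m=(P[...,2]>.068)&(P[...,2]<.085)&(P[...,0]<.46)&(P[...,0]>.36)&(P[...,1]>.15)&(P[...,1]<.4)
q=P[m]; print("front",m.sum(),q.mean(0),np.polyfit(q[:,1],q[:,0],1))
print("ctr px",[tuple(np.round(P[90+v//3,90+u//3],4)) for u,v in((170,411),(337,424),(110,500))])
E
```

```text
(np.int32(134), [0.4992, 0.1606], [0.4991, 0.1612], [0.0198, 0.0619], np.float32(-2.6), 0.0431)
(np.int32(135), [0.5056, 0.2018], [0.5051, 0.2018], [0.0205, 0.0627], np.float32(-6.4), 0.0432)
(np.int32(139), [0.5098, 0.2455], [0.5111, 0.2452], [0.0212, 0.0638], np.float32(-1.6), 0.0432)
(np.int32(140), [0.5175, 0.2934], [0.5174, 0.2933], [0.0217, 0.0621], np.float32(-3.2), 0.0426)
(np.int32(147), [0.5129, 0.3313], [0.5112, 0.3309], [0.0219, 0.064], np.float32(-1.5), 0.043)
front 407 [0.41181149 0.28427514 0.07611063] [0.07383447 0.39082219]
ctr px [(np.float64(0.5115), np.float64(0.3334), np.float64(0.0413)), (np.float64(0.4997), np.float64(0.1626), np.float64(0.0356)), (np.float64(0.4232), np.float64(0.3783), np.float64(0.08))]
```

>>> jog_arm --pt "0.013 -0.0283 0" --pt "0.013 -0.0283 0" --pt "0.013 -0.0283 0" --pt "0.013 -0.0283 0" --pt "0.013 -0.0283 0" --pt "0.013 -0.0283 0" --pt "0.013 -0.0283 0" --pt "0.013 -0.0283 0" --pt "0.013 -0.0283 0" --pt "0.013 -0.0283 0" --pt "0.013 -0.0283 0" --pt "0.013 -0.0283 0" --pt "0.013 -0.0283 0" --pt "0.0135 -0.0286 0" --pt "0 0 -0.03" --pt "0 0 -0.03" --pt "0 0 -0.03" --pt "0 0 0" --spin '[0.5,0.59,0,0,0,0,0,0,0,0,0,0,0,0,0,0,0,0]' --grip 0.45

```text
t: 6.2
tcp_pos: [0.5455, -0.3632, 0.12]
ee_rot: [0.699, 0.716, -0.0, -0.005]
force: [-0.9, 0.2, -1.9]
grip_width: 0.0503
finger_force: 0.0
```

```bash
python3 - <<'E'
from h import *
s=r.state(); print(s["tcp_pos"],s["ee_rot"])
c=cam("side"); save(c,"side1.png",(200,190,400,360),4)
E
```

```text
[ 0.54550851 -0.3631887   0.12004621] [ 6.98558812e-01  7.15537492e-01 -3.17335454e-04 -4.64579692e-03]
```

View pics/side1.png

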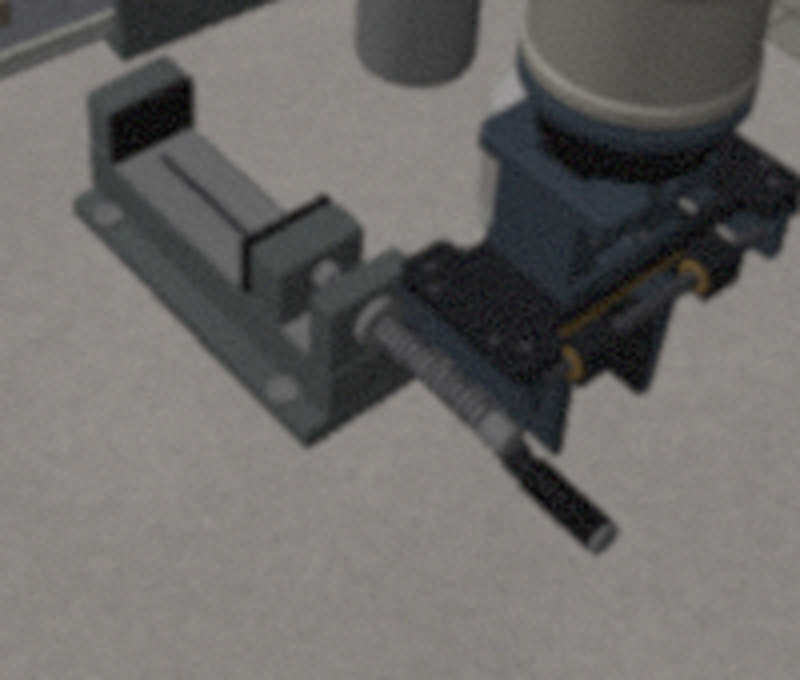

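>>> jog_arm --pt "0.001 -0.007 0" --pt "0 0 0" --pt "0 0 -0.02" --pt "0 0 -0.02" --pt "0 0 -0.02" --pt "0 0 -0.02" --pt "0 0 -0.014" --pt "0 0 0" --pt "0 0 0" --spin '[0,0,0,0,0,0,0,0,0]'

```text
t: 7.0
tcp_pos: [0.5487, -0.3747, 0.0332]
ee_rot: [0.699, 0.715, 0.0, 0.001]
force: [-0.5, 0.5, -0.1]
grip_width: 0.0501
finger_force: 0.0
```

>>> jog_arm --pt "0 0 0" --pt "0 0 0" --pt "0 0 0" --pt "0 0 0" --pt "0 0 0" --spin '[0,0,0,0,0]' --grip 1

```text
t: 7.42
tcp_pos: [0.548, -0.3745, 0.0324]
ee_rot: [0.699, 0.715, -0.0, 0.0]
force: [-3.9, -1.4, 1.3]
grip_width: 0.0197
finger_force: 5.5
```

>>> jog_arm --pt "0 0 0" --pt "0 0 0" --pt "0 0.002 -0.004" --pt "0 0.002 -0.004" --pt "0 0 0" --pt "0 0 0" --spin '[0,0,0,0,0,0]' --grip 0.7

```text
t: 7.92
tcp_pos: [0.5477, -0.3699, 0.0233]
ee_rot: [0.699, 0.715, -0.0, -0.001]
force: [-0.2, 0.2, 0.7]
grip_width: 0.0276
finger_force: 0.0
```

>>> jog_arm --pt "0 0 0" --pt "0 0 0" --pt "0 0 0" --pt "0 0 0" --pt "0 0 0" --spin '[0,0,0,0,0]' --grip 1

```text
t: 8.33
tcp_pos: [0.5479, -0.3704, 0.0239]
ee_rot: [0.699, 0.715, -0.0, -0.0]
force: [0.2, -0.4, -0.2]
grip_width: 0.0196
finger_force: 30.0
```

```bash
python3 - <<'E'
import numpy as np
a=np.radians(155-20*np.arange(19)); x=40*np.sin(a); z=40*np.cos(a)
print([[round(p/1000,4),-.0007,round(q/1000,4)] for p,q in zip(np.diff(x),np.diff(z))])
E
```

```text
[[np.float64(0.0114), -0.0007, np.float64(0.008)], [np.float64(0.008), -0.0007, np.float64(0.0114)], [np.float64(0.0036), -0.0007, np.float64(0.0134)], [np.float64(-0.0012), -0.0007, np.float64(0.0138)], [np.float64(-0.0059), -0.0007, np.float64(0.0126)], [np.float64(-0.0098), -0.0007, np.float64(0.0098)], [np.float64(-0.0126), -0.0007, np.float64(0.0059)], [np.float64(-0.0138), -0.0007, np.float64(0.0012)], [np.float64(-0.0134), -0.0007, np.float64(-0.0036)], [np.float64(-0.0114), -0.0007, np.float64(-0.008)], [np.float64(-0.008), -0.0007, np.float64(-0.0114)], [np.float64(-0.0036), -0.0007, np.float64(-0.0134)], [np.float64(0.0012), -0.0007, np.float64(-0.0138)], [np.float64(0.0059), -0.0007, np.float64(-0.0126)], [np.float64(0.0098), -0.0007, np.float64(-0.0098)], [np.float64(0.0126), -0.0007, np.float64(-0.0059)], [np.float64(0.0138), -0.0007, np.float64(-0.0012)], [np.float64(0.0134), -0.0007, np.float64(0.0036)]]
```

>>> jog_arm --pt "0.0114 -0.0007 0.008" --pt "0.008 -0.0007 0.0114" --pt "0.0036 -0.0007 0.0134" --pt "-0.0012 -0.0007 0.0138" --pt "-0.0059 -0.0007 0.0126" --pt "-0.0098 -0.0007 0.0098" --pt "-0.0126 -0.0007 0.0059" --pt "-0.0138 -0.0007 0.0012" --pt "0 0 0" --spin '[0,0,0,0,0,0,0,0,0]'

```text
t: 9.08
tcp_pos: [0.5251, -0.376, 0.0999]
ee_rot: [0.7, 0.714, -0.0, -0.0]
force: [-1.1, -1.3, -10.1]
grip_width: 0.0194
finger_force: 30.0
```

>>> jog_arm --pt "-0.0134 -0.0007 -0.0036" --pt "-0.0114 -0.0007 -0.008" --pt "-0.008 -0.0007 -0.0114" --pt "-0.0036 -0.0007 -0.0134" --pt "0.0012 -0.0007 -0.0138" --pt "0.0059 -0.0007 -0.0126" --pt "0.0098 -0.0007 -0.0098" --pt "0.0126 -0.0007 -0.0059" --pt "0.0138 -0.0007 -0.0012" --pt "0.0134 -0.0007 0.0036" --pt "0 0 0" --pt "0 0 0" --spin '[0,0,0,0,0,0,0,0,0,0,0,0]'

```text
t: 10.08
tcp_pos: [0.5497, -0.383, 0.0245]
ee_rot: [0.699, 0.715, 0.0, 0.001]
force: [3.6, 3.0, 0.4]
grip_width: 0.0201
finger_force: 3.0
```

>>> jog_arm --pt "0 0 0" --pt "0 0 0" --pt "0 0 0" --pt "0 0 0.03" --pt "0 0 0.04" --pt "0 0 0.04" --pt "-0.005 0.03 0.04" --pt "-0.005 0.03 0.04" --pt "0 0.04 0" --pt "0 0.04 0" --pt "0 0.04 0" --pt "0 0.04 0" --pt "0 0.04 0" --pt "0 0.04 0" --pt "0 0.04 0" --pt "0 0 0" --spin '[0,0,0,0,0,0,0,0,0,0,0,0,0,0,0,0]' --grip 0.5

```text
t: 11.42
tcp_pos: [0.5388, -0.0474, 0.2004]
ee_rot: [0.698, 0.716, 0.0, -0.001]
force: [-0.3, 0.4, 0.4]
grip_width: 0.0455
finger_force: 0.0
```

>>> jog_arm --pt "-0.005 0.026 0" --pt "-0.005 0.026 0" --pt "-0.005 0.026 -0.01" --pt "-0.005 0.026 -0.01" --pt "-0.005 0.026 -0.02" --pt "-0.005 0.026 -0.02" --pt "-0.005 0.026 -0.02" --pt "-0.0045 0.026 0" --pt "0 0 0" --pt "0 0 0" --pt "0 0 0" --spin '[-0.5,-0.5,0,0,0,0,0,0,0,0,0]' --grip 0

```text
t: 12.33
tcp_pos: [0.5005, 0.1545, 0.1204]
ee_rot: [0.73, 0.684, 0.0, 0.0]
force: [-0.1, 0.2, -1.0]
grip_width: 0.0911
finger_force: 0.0
```

```bash
python3 - <<'E'
from h import *
s=r.state(); print(s["tcp_pos"],s["ee_rot"])
c=cam("side"); P=c["P"]
print(bars(c))
c=cam("top"); P=c["P"]
m=(abs(P[...,0]-.526)<.012)&(P[...,2]>.04)&(P[...,2]<.11)&(P[...,1]<-.02)&(P[...,1]>-.24)
q=P[m]; j=q[(q[:,2]>.088)]; yy=np.sort(j[:,1]); k=yy[(yy<-.1)]; print("jaw edge",k[-8:], "fixed",yy[yy>-.1][:8])
E
```

```text
[0.50045182 0.15447274 0.12044932] [7.29762599e-01 6.83700558e-01 1.84371769e-04 2.48135588e-04]
[(np.int32(573), [0.5029, 0.206], [0.5029, 0.1985], [0.0677, 0.1185], np.float32(82.2), 0.0433), (np.int32(100), [0.5329, 0.3115], [0.5331, 0.2932], [0.0324, 0.0601], np.float32(82.4), 0.0431), (np.int32(92), [0.4849, 0.3161], [0.4869, 0.3255], [0.0254, 0.0573], np.float32(72.1), 0.0426)]
jaw edge [-0.17969946 -0.17952243 -0.17756267 -0.17737826 -0.17715043 -0.17705798
 -0.17674654 -0.17658583] fixed [-0.03864462 -0.03862733 -0.03862212 -0.03857739 -0.03856696 -0.03854316
 -0.03853778 -0.03841989]
```

>>> jog_arm --pt "-0.001 0.006 0" --pt "0 0 -0.02" --pt "0 0 -0.02" --pt "0 0 -0.02" --pt "0 0 -0.02" --pt "0 0 -0.0145" --pt "0 0 0" --pt "0 0 0" --spin '[0,0,0,0,0,0,0,0]'

```text
t: 13.1
tcp_pos: [0.499, 0.1606, 0.0256]
ee_rot: [0.73, 0.683, -0.0, -0.0]
force: [0.3, -0.0, -0.4]
grip_width: 0.091
finger_force: 0.0
```

>>> jog_arm --pt "0 0 0" --pt "0 0 0" --pt "0 0 0" --pt "0 0 0" --pt "0 0 0" --spin '[0,0,0,0,0]' --grip 1

```text
t: 13.52
tcp_pos: [0.4996, 0.1609, 0.0265]
ee_rot: [0.73, 0.684, 0.001, 0.0]
force: [-1.0, -1.5, 8.1]
grip_width: 0.0677
finger_force: 30.0
```

>>> jog_arm --pt "0 0 0.015" --pt "0 0 0.03" --pt "0 0 0.03" --pt "0 0 0.03" --pt "0.0025 -0.0216 0" --pt "0.0025 -0.0216 0" --pt "0.0025 -0.0216 0" --pt "0.0025 -0.0216 0" --pt "0.0025 -0.0216 0" --pt "0.0025 -0.0216 0" --pt "0.0025 -0.0216 0" --pt "0.0025 -0.0216 0" --pt "0.0025 -0.0216 0" --pt "0.0025 -0.0216 0" --pt "0 0 0" --pt "0 0 0" --pt "0 0 0" --spin '[0,0,0,0,0,0,0,0,0,0,0,0,0.5,0.5,0,0,0]'

```text
t: 14.93
tcp_pos: [0.5239, -0.0548, 0.1308]
ee_rot: [0.7, 0.714, 0.0, -0.0]
force: [0.1, 0.5, -0.9]
grip_width: 0.068
finger_force: 30.0
```

>>> jog_arm --pt "0.0008 0 -0.025" --pt "0 0 -0.025" --pt "0 0 -0.015" --pt "0 0 -0.008" --pt "0 0 -0.002" --pt "0 0 0" --pt "0 0 0" --spin '[0,0,0,0,0,0,0]'

```text
t: 15.52
tcp_pos: [0.5254, -0.055, 0.0565]
ee_rot: [0.699, 0.715, 0.0, 0.0]
force: [0.9, -0.0, -0.3]
grip_width: 0.0676
finger_force: 30.0
```

>>> jog_arm --pt "0 0 0" --pt "0 0 0" --pt "0 0 0" --pt "0 0 0" --pt "0 0 0.02" --pt "0 0 0.025" --pt "0 0 0.03" --pt "0 0 0" --pt "0 0 0" --spin '[0,0,0,0,0,0,0,0,0]' --grip 0

```text
t: 16.27
tcp_pos: [0.5259, -0.0554, 0.1322]
ee_rot: [0.699, 0.715, 0.001, 0.001]
force: [0.0, 0.7, -0.1]
grip_width: 0.091
finger_force: 0.0
```

```bash
python3 - <<'E'
from h import *
c=cam("side"); save(c,"side2.png",(200,150,350,270),5); print(bars(c,(.45,.6),(-.2,0),(.055,.1)))
E
```

```text
[(np.int32(302), [0.5219, -0.0498], [0.5186, -0.0556], [0.0286, 0.0662], np.float32(0.3), 0.0711)]
```

View pics/side2.png

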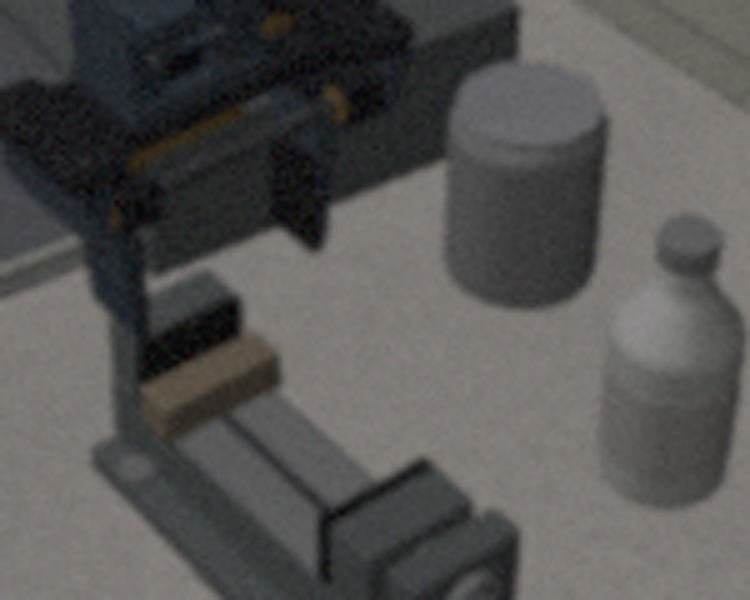

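The first bar lies flat across the bed beside the fixed jaw, at about (210,385) in the crop. I'll re-measure the drawer in case a bar was knocked.

```bash
cat > m.py <<'E'
from h import *
c=cam("top")
for o in bars(c,zl=(.03,.1)): print(o)
s=r.state(); print(s["t"],s["tcp_pos"].round(4))
E
python3 m.py
```

```text
(np.int32(136), [0.5051, 0.2024], [0.5053, 0.2019], [0.0209, 0.0626], np.float32(-6.8), 0.0427)
(np.int32(137), [0.5101, 0.2456], [0.5111, 0.2447], [0.0208, 0.0643], np.float32(-2.4), 0.0435)
(np.int32(141), [0.5164, 0.2932], [0.5174, 0.2927], [0.0224, 0.0639], np.float32(-4.5), 0.0425)
(np.int32(146), [0.5131, 0.3315], [0.5114, 0.3311], [0.0214, 0.0645], np.float32(-1.1), 0.0424)
16.3667 [ 0.5246 -0.0551  0.1303]
```

>>> jog_arm --pt "-0.002 0.0257 0" --pt "-0.002 0.0257 0" --pt "-0.002 0.0257 0" --pt "-0.002 0.0257 0" --pt "-0.002 0.0257 0" --pt "-0.002 0.0257 0" --pt "-0.002 0.0257 0" --pt "-0.002 0.0257 0" --pt "-0.002 0.0257 0" --pt "-0.0015 0.0257 0" --pt "0 0 0" --pt "0 0 0" --pt "0 0 0" --spin '[-0.5,-0.5,0,0,0,0,0,0,0,0,0,0,0]'

```text
t: 17.45
tcp_pos: [0.5049, 0.2014, 0.1298]
ee_rot: [0.73, 0.684, -0.001, -0.0]
force: [-0.5, -0.1, -0.8]
grip_width: 0.0912
finger_force: 0.0
```

Tracking is accurate, so I'll go down, grip, lift and carry to slot 2 (0.5252, -0.0795).

>>> jog_arm --pt "0 0.0005 -0.025" --pt "0 0 -0.025" --pt "0 0 -0.025" --pt "0 0 -0.02" --pt "0 0 -0.0095" --pt "0 0 0" --pt "0 0 0" --spin '[0,0,0,0,0,0,0]'

```text
t: 18.03
tcp_pos: [0.5055, 0.2017, 0.0263]
ee_rot: [0.73, 0.683, -0.0, -0.0]
force: [-0.3, -0.5, 0.6]
grip_width: 0.0911
finger_force: 0.0
```

>>> jog_arm --pt "0 0 0" --pt "0 0 0" --pt "0 0 0" --pt "0 0 0" --pt "0 0 0" --pt "0 0 0.015" --pt "0 0 0.03" --pt "0 0 0.03" --pt "0 0 0.03" --pt "0 0 0" --spin '[0,0,0,0,0,0,0,0,0,0]' --grip 1

```text
t: 18.87
tcp_pos: [0.508, 0.2031, 0.1365]
ee_rot: [0.73, 0.684, 0.003, 0.002]
force: [1.3, 1.0, -0.5]
grip_width: 0.068
finger_force: 30.0
```

>>> jog_arm --pt "0.002 -0.0281 0" --pt "0.002 -0.0281 0" --pt "0.002 -0.0281 0" --pt "0.002 -0.0281 0" --pt "0.002 -0.0281 0" --pt "0.002 -0.0281 0" --pt "0.002 -0.0281 0" --pt "0.002 -0.0281 0" --pt "0.002 -0.0281 0" --pt "0.002 -0.0281 0" --pt "0 0 0" --pt "0 0 0" --pt "0 0 0" --spin '[0,0,0,0,0,0,0,0,0.5,0.5,0,0,0]'

```text
t: 19.95
tcp_pos: [0.5251, -0.0784, 0.131]
ee_rot: [0.7, 0.714, -0.0, -0.0]
force: [0.7, 0.6, -0.1]
grip_width: 0.068
finger_force: 30.0
```

>>> jog_arm --pt "0 -0.001 -0.025" --pt "0 0 -0.025" --pt "0 0 -0.015" --pt "0 0 -0.008" --pt "0 0 -0.0025" --pt "0 0 0" --pt "0 0 0" --spin '[0,0,0,0,0,0,0]'

```text
t: 20.53
tcp_pos: [0.5257, -0.0791, 0.0563]
ee_rot: [0.699, 0.715, 0.0, 0.0]
force: [-0.8, -0.9, -1.2]
grip_width: 0.0678
finger_force: 30.0
```

>>> jog_arm --pt "0 0 0" --pt "0 0 0" --pt "0 0 0" --pt "0 0 0" --pt "0 0 0.02" --pt "0 0 0.025" --pt "0 0 0.03" --pt "0 0 0" --pt "0 0 0" --spin '[0,0,0,0,0,0,0,0,0]' --grip 0

```text
t: 21.28
tcp_pos: [0.5264, -0.0799, 0.1322]
ee_rot: [0.699, 0.715, 0.001, 0.001]
force: [-0.3, 0.9, -1.1]
grip_width: 0.0913
finger_force: 0.0
```

```bash
python3 m.py; python3 - <<'E'
from h import *
c=cam("side"); save(c,"side3.png",(200,150,350,270),4)
print(bars(c,(.45,.6),(-.2,0),(.055,.1)))
E
```

```text
(np.int32(136), [0.5097, 0.2453], [0.5098, 0.2449], [0.0207, 0.0639], np.float32(0.2), 0.043)
(np.int32(141), [0.5167, 0.2931], [0.5174, 0.293], [0.0209, 0.0635], np.float32(-4.6), 0.0432)
(np.int32(142), [0.5129, 0.3306], [0.5113, 0.3306], [0.0217, 0.0644], np.float32(-0.8), 0.0424)
21.3333 [ 0.5256 -0.0797  0.131 ]
[(np.int32(511), [0.5211, -0.0613], [0.5186, -0.0683], [0.0538, 0.0675], np.float32(1.0), 0.0715)]
```

>>> jog_arm --pt "-0.0013 0.0271 0" --pt "-0.0013 0.0271 0" --pt "-0.0013 0.0271 0" --pt "-0.0013 0.0271 0" --pt "-0.0013 0.0271 0" --pt "-0.0013 0.0271 0" --pt "-0.0013 0.0271 0" --pt "-0.0013 0.0271 0" --pt "-0.0013 0.0271 0" --pt "-0.0013 0.0271 0" --pt "-0.0013 0.0271 0" --pt "-0.0013 0.0271 0" --pt "0 0 0" --pt "0 0 0" --pt "0 0 0" --spin '[-0.5,-0.2,0,0,0,0,0,0,0,0,0,0,0,0,0]'

```text
t: 22.63
tcp_pos: [0.5093, 0.245, 0.1297]
ee_rot: [0.721, 0.693, -0.001, -0.0]
force: [-0.4, 0.3, -1.0]
grip_width: 0.0912
finger_force: 0.0
```

>>> jog_arm --pt "0 0 -0.025" --pt "0 0 -0.025" --pt "0 0 -0.025" --pt "0 0 -0.02" --pt "0 0 -0.0095" --pt "0 0 0" --pt "0 0 0" --spin '[0,0,0,0,0,0,0]'

```text
t: 23.22
tcp_pos: [0.5099, 0.2449, 0.0263]
ee_rot: [0.721, 0.693, -0.0, -0.0]
force: [-0.5, 0.5, 0.2]
grip_width: 0.0914
finger_force: 0.0
```

>>> jog_arm --pt "0 0 0" --pt "0 0 0" --pt "0 0 0" --pt "0 0 0" --pt "0 0 0" --pt "0 0 0.015" --pt "0 0 0.03" --pt "0 0 0.03" --pt "0 0 0.03" --pt "0 0 0" --pt "0 0 0" --spin '[0,0,0,0,0,0,0,0,0,0,0]' --grip 1

```text
t: 24.13
tcp_pos: [0.5108, 0.2459, 0.1329]
ee_rot: [0.721, 0.693, 0.002, 0.001]
force: [-0.6, 0.1, -0.6]
grip_width: 0.0678
finger_force: 30.0
```

>>> jog_arm --pt "0.0013 -0.0291 0" --pt "0.0013 -0.0291 0" --pt "0.0013 -0.0291 0" --pt "0.0013 -0.0291 0" --pt "0.0013 -0.0291 0" --pt "0.0013 -0.0291 0" --pt "0.0013 -0.0291 0" --pt "0.0013 -0.0291 0" --pt "0.0013 -0.0291 0" --pt "0.0013 -0.0291 0" --pt "0.0013 -0.0291 0" --pt "0.0013 -0.0291 0" --pt "0 0 0" --pt "0 0 0" --pt "0 0 0" --spin '[0,0,0,0,0,0,0,0,0,0,0.5,0.2,0,0,0]'

```text
t: 25.38
tcp_pos: [0.5247, -0.1032, 0.1303]
ee_rot: [0.7, 0.715, -0.0, -0.001]
force: [-0.3, -1.3, -0.8]
grip_width: 0.0681
finger_force: 30.0
```

>>> jog_arm --pt "0 0 -0.025" --pt "0 0 -0.025" --pt "0 0 -0.015" --pt "0 0 -0.008" --pt "0 0 -0.0025" --pt "0 0 0" --pt "0 0 0" --spin '[0,0,0,0,0,0,0]'

```text
t: 25.97
tcp_pos: [0.5256, -0.1032, 0.0561]
ee_rot: [0.699, 0.715, 0.0, 0.0]
force: [-0.2, -0.3, -0.2]
grip_width: 0.0676
finger_force: 30.0
```

>>> jog_arm --pt "0 0 0" --pt "0 0 0" --pt "0 0 0" --pt "0 0 0" --pt "0 0 0.02" --pt "0 0 0.025" --pt "0 0 0.03" --pt "0 0 0" --pt "0 0 0" --spin '[0,0,0,0,0,0,0,0,0]' --grip 0

```text
t: 26.72
tcp_pos: [0.5264, -0.104, 0.1322]
ee_rot: [0.699, 0.715, 0.001, 0.001]
force: [-0.8, -0.5, -0.4]
grip_width: 0.091
finger_force: 0.0
```

```bash
python3 m.py; python3 - <<'E'
from h import *
c=cam("side"); save(c,"side4.png",(200,150,350,270),4)
print(bars(c,(.45,.6),(-.2,0),(.055,.1)))
E
```

```text
(np.int32(100), [0.5084, -0.0659], [0.5047, -0.0679], [0.0301, 0.035], np.float32(-0.4), 0.0707)
(np.int32(140), [0.5164, 0.293], [0.5177, 0.293], [0.0205, 0.0638], np.float32(-3.0), 0.0427)
(np.int32(143), [0.5129, 0.3311], [0.5115, 0.3309], [0.022, 0.0643], np.float32(-2.5), 0.0429)
26.7667 [ 0.5256 -0.1037  0.131 ]
[(np.int32(689), [0.5209, -0.0736], [0.519, -0.0833], [0.0668, 0.0766], np.float32(-88.9), 0.0714)]
```

View pics/side4.png

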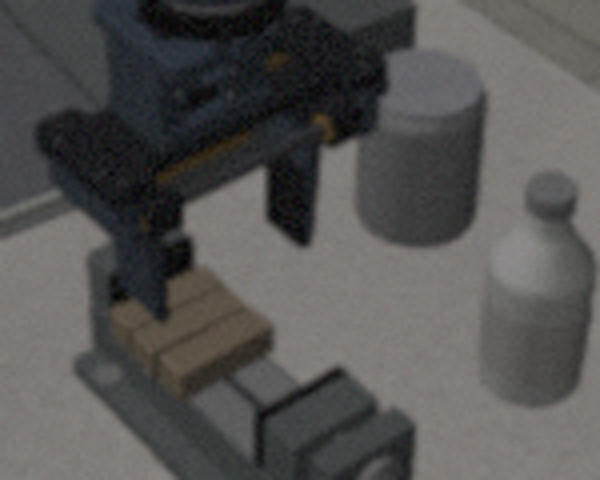

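Three bars lie flat side by side at crop (190,325), ends level.

>>> jog_arm --pt "-0.0006 0.0283 0" --pt "-0.0006 0.0283 0" --pt "-0.0006 0.0283 0" --pt "-0.0006 0.0283 0" --pt "-0.0006 0.0283 0" --pt "-0.0006 0.0283 0" --pt "-0.0006 0.0283 0" --pt "-0.0006 0.0283 0" --pt "-0.0006 0.0283 0" --pt "-0.0006 0.0283 0" --pt "-0.0006 0.0283 0" --pt "-0.0006 0.0283 0" --pt "-0.0006 0.0283 0" --pt "-0.0006 0.0283 0" --pt "0 0 0" --pt "0 0 0" --pt "0 0 0" --spin '[-0.5,-0.5,0,0,0,0,0,0,0,0,0,0,0,0,0,0,0]'

```text
t: 28.23
tcp_pos: [0.5164, 0.292, 0.1296]
ee_rot: [0.73, 0.684, -0.001, -0.0]
force: [-0.7, -0.5, -0.2]
grip_width: 0.0914
finger_force: 0.0
```

>>> jog_arm --pt "0 0 -0.025" --pt "0 0 -0.025" --pt "0 0 -0.025" --pt "0 0 -0.02" --pt "0 0 -0.0095" --pt "0 0 0" --pt "0 0 0" --spin '[0,0,0,0,0,0,0]'

```text
t: 28.82
tcp_pos: [0.5171, 0.2919, 0.0264]
ee_rot: [0.73, 0.683, -0.0, -0.0]
force: [-0.2, -0.1, 0.6]
grip_width: 0.0912
finger_force: 0.0
```

>>> jog_arm --pt "0 0 0" --pt "0 0 0" --pt "0 0 0" --pt "0 0 0" --pt "0 0 0" --pt "0 0 0.015" --pt "0 0 0.03" --pt "0 0 0.03" --pt "0 0 0.03" --pt "0 0 0" --pt "0 0 0" --spin '[0,0,0,0,0,0,0,0,0,0,0]' --grip 1

```text
t: 29.73
tcp_pos: [0.5179, 0.293, 0.1329]
ee_rot: [0.73, 0.684, 0.002, 0.001]
force: [-0.8, 0.4, -0.6]
grip_width: 0.0679
finger_force: 30.0
```

>>> jog_arm --pt "0.0006 -0.0301 0" --pt "0.0006 -0.0301 0" --pt "0.0006 -0.0301 0" --pt "0.0006 -0.0301 0" --pt "0.0006 -0.0301 0" --pt "0.0006 -0.0301 0" --pt "0.0006 -0.0301 0" --pt "0.0006 -0.0301 0" --pt "0.0006 -0.0301 0" --pt "0.0006 -0.0301 0" --pt "0.0006 -0.0301 0" --pt "0.0006 -0.0301 0" --pt "0.0006 -0.0301 0" --pt "0.0006 -0.0301 0" --pt "0 0 0" --pt "0 0 0" --pt "0 0 0" --spin '[0,0,0,0,0,0,0,0,0,0,0,0,0.5,0.5,0,0,0]'

```text
t: 31.15
tcp_pos: [0.5247, -0.1284, 0.1303]
ee_rot: [0.7, 0.714, -0.0, -0.001]
force: [0.2, -0.4, -0.7]
grip_width: 0.0678
finger_force: 30.0
```

>>> jog_arm --pt "0 0 -0.025" --pt "0 0 -0.025" --pt "0 0 -0.015" --pt "0 0 -0.008" --pt "0 0 -0.0025" --pt "0 0 0" --pt "0 0 0" --spin '[0,0,0,0,0,0,0]'

```text
t: 31.73
tcp_pos: [0.5256, -0.1281, 0.056]
ee_rot: [0.699, 0.715, 0.0, -0.0]
force: [-0.0, -0.6, -0.7]
grip_width: 0.0676
finger_force: 30.0
```

>>> jog_arm --pt "0 0 0" --pt "0 0 0" --pt "0 0 0" --pt "0 0 0" --pt "0 0 0.02" --pt "0 0 0.025" --pt "0 0 0.03" --pt "0 0 0" --pt "0 0 0" --spin '[0,0,0,0,0,0,0,0,0]' --grip 0

```text
t: 32.48
tcp_pos: [0.5264, -0.1292, 0.1322]
ee_rot: [0.699, 0.715, 0.001, 0.002]
force: [0.0, 0.4, -0.9]
grip_width: 0.0911
finger_force: 0.0
```

```bash
python3 m.py; python3 - <<'E'
from h import *
c=cam("side"); print(bars(c,(.45,.6),(-.2,0),(.055,.1)))
E
```

```text
(np.int32(61), [0.5106, -0.1003], [0.5118, -0.1017], [0.0153, 0.0333], np.float32(-0.6), 0.0715)
(np.int32(144), [0.5125, 0.3314], [0.5114, 0.3305], [0.0219, 0.0639], np.float32(-1.0), 0.0428)
32.5333 [ 0.5256 -0.1289  0.1309]
[(np.int32(804), [0.5212, -0.0849], [0.5152, -0.1029], [0.0675, 0.1019], np.float32(-89.0), 0.0715)]
```

>>> jog_arm --pt "-0.0008 0.0287 0" --pt "-0.0008 0.0287 0" --pt "-0.0008 0.0287 0" --pt "-0.0008 0.0287 0" --pt "-0.0008 0.0287 0" --pt "-0.0008 0.0287 0" --pt "-0.0008 0.0287 0" --pt "-0.0008 0.0287 0" --pt "-0.0008 0.0287 0" --pt "-0.0008 0.0287 0" --pt "-0.0008 0.0287 0" --pt "-0.0008 0.0287 0" --pt "-0.0008 0.0287 0" --pt "-0.0008 0.0287 0" --pt "-0.0008 0.0287 0" --pt "-0.0008 0.0287 0" --pt "0 0 0" --pt "0 0 0" --pt "0 0 0" --spin '[-0.5,-0.1,0,0,0,0,0,0,0,0,0,0,0,0,0,0,0,0,0]'

```text
t: 34.17
tcp_pos: [0.512, 0.3298, 0.1295]
ee_rot: [0.718, 0.696, -0.001, -0.0]
force: [0.4, 0.2, 0.6]
grip_width: 0.0914
finger_force: 0.0
```

>>> jog_arm --pt "0 0 -0.025" --pt "0 0 -0.025" --pt "0 0 -0.025" --pt "0 0 -0.02" --pt "0 0 -0.0095" --pt "0 0 0" --pt "0 0 0" --spin '[0,0,0,0,0,0,0]'

```text
t: 34.75
tcp_pos: [0.5128, 0.3297, 0.0264]
ee_rot: [0.718, 0.696, -0.0, -0.0]
force: [0.4, -0.8, -0.4]
grip_width: 0.0912
finger_force: 0.0
```

>>> jog_arm --pt "0 0 0" --pt "0 0 0" --pt "0 0 0" --pt "0 0 0" --pt "0 0 0" --pt "0 0 0.015" --pt "0 0 0.03" --pt "0 0 0.03" --pt "0 0 0.03" --pt "0 0 0" --pt "0 0 0" --spin '[0,0,0,0,0,0,0,0,0,0,0]' --grip 1

```text
t: 35.67
tcp_pos: [0.5135, 0.3309, 0.133]
ee_rot: [0.718, 0.696, 0.002, 0.0]
force: [-1.1, 0.2, -2.0]
grip_width: 0.0676
finger_force: 30.0
```

>>> jog_arm --pt "0.0008 -0.0302 0" --pt "0.0008 -0.0302 0" --pt "0.0008 -0.0302 0" --pt "0.0008 -0.0302 0" --pt "0.0008 -0.0302 0" --pt "0.0008 -0.0302 0" --pt "0.0008 -0.0302 0" --pt "0.0008 -0.0302 0" --pt "0.0008 -0.0302 0" --pt "0.0008 -0.0302 0" --pt "0.0008 -0.0302 0" --pt "0.0008 -0.0302 0" --pt "0.0008 -0.0302 0" --pt "0.0008 -0.0302 0" --pt "0.0008 -0.0302 0" --pt "0.0008 -0.0302 0" --pt "0 0 0" --pt "0 0 0" --pt "0 0 0" --spin '[0,0,0,0,0,0,0,0,0,0,0,0,0,0,0.5,0.1,0,0,0]'

```text
t: 37.25
tcp_pos: [0.5247, -0.1523, 0.1302]
ee_rot: [0.7, 0.715, -0.0, -0.001]
force: [0.2, -0.1, -0.9]
grip_width: 0.0684
finger_force: 30.0
```

>>> jog_arm --pt "0.0005 -0.0005 -0.025" --pt "0 0 -0.025" --pt "0 0 -0.015" --pt "0 0 -0.008" --pt "0 0 -0.0025" --pt "0 0 0" --pt "0 0 0" --spin '[0,0,0,0,0,0,0]'

```text
t: 37.83
tcp_pos: [0.5261, -0.1526, 0.056]
ee_rot: [0.699, 0.715, 0.0, -0.0]
force: [0.2, 0.0, -0.2]
grip_width: 0.0681
finger_force: 30.0
```

>>> jog_arm --pt "0 0 0" --pt "0 0 0" --pt "0 0 0" --pt "0 0 0" --pt "0 0 0.02" --pt "0 0 0.025" --pt "0 0 0.03" --pt "0 0 0.04" --pt "-0.02 -0.03 0.02" --pt "-0.03 0 0" --pt "-0.03 0 0" --pt "-0.03 0 0" --pt "-0.03 0 0" --pt "0 0 0" --spin '[0,0,0,0,0,0,0,0,0,0,0,0,0,0]' --grip 0

```text
t: 39.0
tcp_pos: [0.381, -0.1821, 0.1905]
ee_rot: [0.7, 0.714, -0.001, -0.002]
force: [0.7, 0.4, -0.2]
grip_width: 0.0912
finger_force: 0.0
```

```bash
python3 m.py; python3 - <<'E'
from h import *
c=cam("top"); a=c["color"][190:260,220:400,::-1]; d=cam("side"); b=d["color"][150:300,200:380,::-1]
cv2.imwrite("pics/both5.png",cv2.resize(np.vstack([a,b]),None,fx=2.7,fy=2.7,interpolation=cv2.INTER_CUBIC))
E
```

```text
(np.int32(735), [0.5241, -0.1], [0.5239, -0.1022], [0.0656, 0.118], np.float32(-89.2), 0.0711)
39.05 [ 0.3837 -0.183   0.1909]
```

View pics/both5.png

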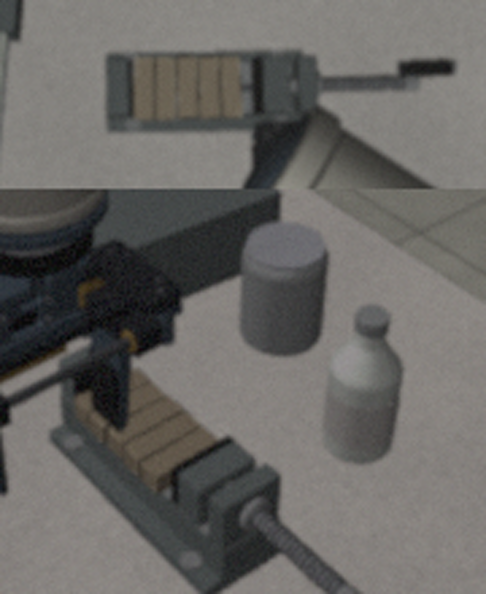

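All five bars lie in a level row between the jaws. In the top crop they span x 133-243 with room at the sliding jaw, and the bottle and tin are undisturbed. Next I'll grip the crank.

>>> jog_arm --pt "0.0206 -0.025 0" --pt "0.0206 -0.025 0" --pt "0.0206 -0.025 0" --pt "0.0206 -0.025 0" --pt "0.0206 -0.025 0" --pt "0.0206 -0.025 0" --pt "0.0206 -0.025 0" --pt "0.0206 -0.025 0" --pt "0 0 -0.03" --pt "0 0 -0.03" --pt "0 0 0" --pt "0 0 0" --pt "0 0 0" --spin '[0,0,0,0,0,0,0,0,0,0,0,0,0]' --grip 0.5

```text
t: 40.23
tcp_pos: [0.5517, -0.3835, 0.132]
ee_rot: [0.699, 0.715, 0.0, 0.001]
force: [0.8, 1.0, 0.5]
grip_width: 0.0457
finger_force: 0.0
```

```bash
python3 - <<'E'
from h import *
print(r.state()["tcp_pos"],r.state()["ee_rot"])
a=np.radians(155+20*np.arange(19)); x=.04*np.sin(a); z=.04*np.cos(a)
print([[float(round(p,4)),float(round(q,4))] for p,q in zip(np.diff(x),np.diff(z))])
E
```

```text
[ 0.55172217 -0.38352598  0.13198428] [6.99169646e-01 7.14955533e-01 8.22160892e-05 6.20192503e-04]
[[-0.0134, -0.0036], [-0.0138, 0.0012], [-0.0126, 0.0059], [-0.0098, 0.0098], [-0.0059, 0.0126], [-0.0012, 0.0138], [0.0036, 0.0134], [0.008, 0.0114], [0.0114, 0.008], [0.0134, 0.0036], [0.0138, -0.0012], [0.0126, -0.0059], [0.0098, -0.0098], [0.0059, -0.0126], [0.0012, -0.0138], [-0.0036, -0.0134], [-0.008, -0.0114], [-0.0114, -0.008]]
```

>>> jog_arm --pt "-0.003 0.0005 -0.025" --pt "0 0 -0.025" --pt "0 0 -0.025" --pt "0 0 -0.02" --pt "0 0 -0.0125" --pt "0 0 0" --pt "0 0 0" --spin '[0,0,0,0,0,0,0]'

```text
t: 40.82
tcp_pos: [0.5485, -0.3832, 0.0245]
ee_rot: [0.699, 0.715, 0.0, 0.001]
force: [-0.0, -0.7, 0.6]
grip_width: 0.0455
finger_force: 0.0
```

>>> jog_arm --pt "0 0 0" --pt "0 0 0" --pt "0 0 0" --pt "0 0 0" --pt "0 0 0" --spin '[0,0,0,0,0]' --grip 1

```text
t: 41.23
tcp_pos: [0.5483, -0.3832, 0.0238]
ee_rot: [0.699, 0.715, 0.0, 0.001]
force: [3.1, -0.2, 3.0]
grip_width: 0.0193
finger_force: 30.0
```

>>> jog_arm --pt "-0.0134 0.0007 -0.0036" --pt "-0.0138 0.0007 0.0012" --pt "-0.0126 0.0007 0.0059" --pt "-0.0098 0.0007 0.0098" --pt "-0.0059 0.0007 0.0126" --pt "-0.0012 0.0007 0.0138" --pt "0.0036 0.0007 0.0134" --pt "0.008 0.0007 0.0114" --pt "0.0114 0.0007 0.008" --pt "0 0 0" --spin '[0,0,0,0,0,0,0,0,0,0]'

```text
t: 42.07
tcp_pos: [0.5162, -0.3773, 0.0971]
ee_rot: [0.699, 0.715, 0.0, 0.002]
force: [2.9, -6.3, 1.4]
grip_width: 0.0196
finger_force: 30.0
```

>>> jog_arm --pt "0.0134 0.0007 0.0036" --pt "0.0138 0.0007 -0.0012" --pt "0.0126 0.0007 -0.0059" --pt "0.0098 0.0007 -0.0098" --pt "0.0059 0.0007 -0.0126" --pt "0.0012 0.0007 -0.0138" --pt "-0.0036 0.0007 -0.0134" --pt "-0.008 0.0007 -0.0114" --pt "-0.0114 0.0006 -0.008" --pt "0 0 0" --spin '[0,0,0,0,0,0,0,0,0,0]'

```text
t: 42.9
tcp_pos: [0.5453, -0.3708, 0.0224]
ee_rot: [0.699, 0.715, -0.001, -0.001]
force: [-4.6, -5.3, 4.5]
grip_width: 0.0191
finger_force: 30.0
```

>>> jog_arm --pt "-0.0134 0.0007 -0.0036" --pt "-0.0138 0.0007 0.0012" --pt "-0.0126 0.0007 0.0059" --pt "-0.0098 0.0006 0.0098" --pt "-0.0059 0.0007 0.0126" --pt "-0.0012 0.0007 0.0138" --pt "0.0036 0.0007 0.0134" --pt "0.008 0.0006 0.0114" --pt "0.0114 0.0007 0.008" --pt "0 0 0" --spin '[0,0,0,0,0,0,0,0,0,0]'

```text
t: 43.73
tcp_pos: [0.5163, -0.3653, 0.0972]
ee_rot: [0.699, 0.715, 0.0, 0.002]
force: [3.0, -6.7, 1.5]
grip_width: 0.0195
finger_force: 30.0
```

>>> jog_arm --pt "0 0 0" --pt "0 0 0" --spin '[0,0]'

```text
t: 43.9
tcp_pos: [0.515, -0.3655, 0.0966]
ee_rot: [0.699, 0.715, -0.0, 0.002]
force: [2.0, -5.5, 5.4]
grip_width: 0.0195
finger_force: 30.0
```

```bash
python3 - <<'E'
from h import *
s=r.state(); print(s["tcp_pos"],s["force"])
d=cam("side"); save(d,"side6.png",(200,150,400,310),4)
E
```

```text
[ 0.51503546 -0.36546138  0.0966378 ] [ 2.03453094 -5.47567472  5.37521733]
```

View pics/side6.png

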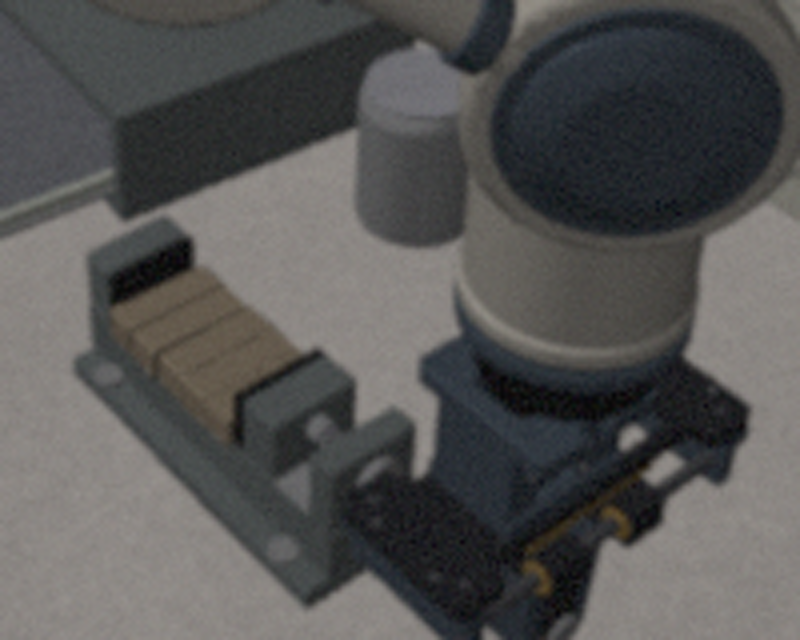

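```bash
cat > al.py <<'E'
from h import *
for n in("side","top"):
    c=cam(n); P=c["P"]; col=c["color"].astype(float)
    m=(col[...,0]>col[...,2]*1.2)&(P[...,2]>.064)&(P[...,2]<.078)&(abs(P[...,0]-.525)<.06)&(P[...,1]<-.03)&(P[...,1]>-.18)
    q=P[m]; print(n,len(q))
    for y in np.arange(-.165,-.04,.008):
        s=q[abs(q[:,1]-y)<.004]
        if len(s)>8: print(round(y,3),len(s),np.percentile(s[:,0],[2,98]).round(4), "cl",round(.5231-.02*y,4),"mid",round(np.percentile(s[:,0],[2,98]).mean(),4))
E
python3 al.py
```

```text
side 941
-0.157 13 [0.4905 0.4956] cl 0.5262 mid 0.493
-0.149 14 [0.4906 0.4985] cl 0.5261 mid 0.4945
-0.141 29 [0.4901 0.5478] cl 0.5259 mid 0.519
-0.133 71 [0.4901 0.555 ] cl 0.5258 mid 0.5226
-0.125 77 [0.4902 0.5525] cl 0.5256 mid 0.5214
-0.117 74 [0.4897 0.5539] cl 0.5254 mid 0.5218
-0.109 74 [0.4907 0.5537] cl 0.5253 mid 0.5222
-0.101 69 [0.4902 0.5535] cl 0.5251 mid 0.5219
-0.093 79 [0.4903 0.5538] cl 0.525 mid 0.5221
-0.085 67 [0.4887 0.5505] cl 0.5248 mid 0.5196
-0.077 71 [0.4881 0.5526] cl 0.5246 mid 0.5204
-0.069 69 [0.4887 0.554 ] cl 0.5245 mid 0.5213
-0.061 70 [0.4888 0.5495] cl 0.5243 mid 0.5192
-0.053 69 [0.4887 0.5535] cl 0.5242 mid 0.5211
-0.045 60 [0.4889 0.5506] cl 0.524 mid 0.5197
top 82
-0.069 9 [0.5426 0.5539] cl 0.5245 mid 0.5483
-0.061 22 [0.5316 0.5543] cl 0.5243 mid 0.5429
-0.053 21 [0.5252 0.5542] cl 0.5242 mid 0.5397
-0.045 17 [0.519  0.5531] cl 0.524 mid 0.536
```

>>> jog_arm --pt "0.0134 0.0007 0.0036" --pt "0.0138 0.0007 -0.0012" --pt "0.0126 0.0006 -0.0059" --pt "0.0098 0.0007 -0.0098" --pt "0.0059 0.0007 -0.0126" --pt "0.0012 0.0006 -0.0138" --pt "-0.0036 0.0007 -0.0134" --pt "-0.008 0.0007 -0.0114" --pt "-0.0114 0.0006 -0.008" --pt "0 0 0" --spin '[0,0,0,0,0,0,0,0,0,0]'

```text
t: 44.88
tcp_pos: [0.5454, -0.3588, 0.0224]
ee_rot: [0.699, 0.715, -0.001, -0.001]
force: [-5.7, -6.3, 4.6]
grip_width: 0.0194
finger_force: 30.0
```

>>> jog_arm --pt "-0.0134 0.0007 -0.0036" --pt "-0.0138 0.0007 0.0012" --pt "-0.0126 0.0007 0.0059" --pt "-0.0098 0.0006 0.0098" --pt "-0.0059 0.0007 0.0126" --pt "-0.0012 0.0007 0.0138" --pt "0.0036 0.0007 0.0134" --pt "0.0016 0.0002 0.0031" --pt "0 0 0" --pt "0 0 0" --pt "0 0 0" --spin '[0,0,0,0,0,0,0,0,0,0,0]'

```text
t: 45.8
tcp_pos: [0.4959, -0.355, 0.0802]
ee_rot: [0.699, 0.715, -0.001, 0.001]
force: [-8.3, -11.9, 6.6]
grip_width: 0.0193
finger_force: 30.0
```

```bash
python3 - <<'E'
from h import *
s=r.state(); print(s["tcp_pos"],s["force"],s["grip_width"])
E
python3 al.py
```

```text
[ 0.49593162 -0.35497232  0.08023936] [ -8.29258773 -11.89651919   6.58943348] 0.01928545730203684
side 895
-0.149 11 [0.4902 0.496 ] cl 0.5261 mid 0.4931
-0.141 15 [0.4892 0.4986] cl 0.5259 mid 0.4939
-0.133 32 [0.4904 0.5474] cl 0.5258 mid 0.5189
-0.125 79 [0.4897 0.5531] cl 0.5256 mid 0.5214
-0.117 72 [0.4896 0.5542] cl 0.5254 mid 0.5219
-0.109 77 [0.4898 0.5528] cl 0.5253 mid 0.5213
-0.101 73 [0.4897 0.5545] cl 0.5251 mid 0.5221
-0.093 72 [0.4896 0.5537] cl 0.525 mid 0.5216
-0.085 74 [0.4892 0.5531] cl 0.5248 mid 0.5211
-0.077 72 [0.4885 0.5533] cl 0.5246 mid 0.5209
-0.069 61 [0.488  0.5522] cl 0.5245 mid 0.5201
-0.061 76 [0.4877 0.5508] cl 0.5243 mid 0.5192
-0.053 67 [0.4879 0.5512] cl 0.5242 mid 0.5196
-0.045 66 [0.489  0.5516] cl 0.524 mid 0.5203
top 157
-0.093 9 [0.5485 0.5573] cl 0.525 mid 0.5529
-0.085 10 [0.5451 0.5547] cl 0.5248 mid 0.5499
-0.077 11 [0.5397 0.5545] cl 0.5246 mid 0.5471
-0.069 21 [0.5339 0.5544] cl 0.5245 mid 0.5442
-0.061 26 [0.5272 0.5539] cl 0.5243 mid 0.5405
-0.053 29 [0.5166 0.5538] cl 0.5242 mid 0.5352
-0.045 47 [0.5088 0.554 ] cl 0.524 mid 0.5314
```

>>> jog_arm --pt "0 0 0" --pt "0 0 0" --pt "0 0 0" --pt "0 0 0" --pt "0 0 0.02" --pt "0 0 0.03" --pt "0 0 0.04" --pt "0 0 0.03" --pt "0 0 0" --spin '[0,0,0,0,0,0,0,0,0]' --grip 0.5

```text
t: 46.65
tcp_pos: [0.4985, -0.3549, 0.2056]
ee_rot: [0.699, 0.715, 0.0, 0.004]
force: [0.9, -1.3, -0.5]
grip_width: 0.0457
finger_force: 0.0
```

>>> jog_arm --pt "-0.0072 0.0341 0" --pt "-0.0072 0.0341 0" --pt "-0.0072 0.0341 0" --pt "-0.0072 0.0341 0" --pt "-0.0072 0.0341 0" --pt "-0.0072 0.0341 0" --pt "-0.0072 0.0341 0" --pt "-0.0072 0.0341 0" --pt "-0.0072 0.0341 0" --pt "-0.0072 0.0341 0" --pt "-0.0072 0.0341 0" --pt "-0.0072 0.0341 0" --pt "-0.0072 0.0341 0" --pt "-0.0072 0.0341 0" --pt "-0.0072 0.0341 0" --pt "-0.0072 0.0341 0" --pt "-0.0072 0.0341 0" --pt "-0.0072 0.0341 0" --pt "0 0 0" --pt "0 0 0" --spin '[-0.5,-0.6,0,0,0,0,0,0,0,0,0,0,0,0,0,0,0,0,0,0]' --grip 0.67

```text
t: 48.32
tcp_pos: [0.366, 0.2619, 0.1993]
ee_rot: [0.732, 0.682, -0.0, -0.0]
force: [-0.1, 0.5, 0.2]
grip_width: 0.0301
finger_force: 0.0
```

```bash
python3 - <<'E'
from h import *
print(r.state()["tcp_pos"],r.state()["ee_rot"])
c=cam("top"); a=c["color"][180:260,220:400,::-1]; d=cam("side"); b=d["color"][180:330,200:380,::-1]
cv2.imwrite("pics/both7.png",cv2.resize(np.vstack([a,b]),None,fx=2.6,fy=2.6,interpolation=cv2.INTER_CUBIC))
P=c["P"]
m=(P[...,1]<-.35)&(P[...,1]>-.39)&(abs(P[...,0]-.5)<.06)&(P[...,2]>.03); q=P[m]; print("handle",len(q),np.median(q,0))
# pad edge at height
for u in range(300,340): pass
m=(abs(P[...,0]-.5265)<.02)&(P[...,2]>.087)&(P[...,2]<.1)&(P[...,1]<-.1)&(P[...,1]>-.21); print("jaw front edge",np.sort(P[m][:,1])[-12:])
E
python3 al.py
```

```text
[0.36597167 0.26193909 0.19926344] [ 7.31618196e-01  6.81714612e-01 -4.64564063e-05 -2.67323376e-05]
handle 70 [ 0.494543   -0.36439919  0.10610542]
jaw front edge [-0.15315437 -0.15304389 -0.15121308 -0.15106011 -0.15095777 -0.15094168
 -0.15084881 -0.15071778 -0.15069471 -0.1506917  -0.15062651 -0.15052111]
side 895
-0.149 10 [0.4899 0.4953] cl 0.5261 mid 0.4926
-0.141 11 [0.4901 0.4975] cl 0.5259 mid 0.4938
-0.133 32 [0.4899 0.5458] cl 0.5258 mid 0.5178
-0.125 81 [0.4905 0.5547] cl 0.5256 mid 0.5226
-0.117 75 [0.4896 0.5531] cl 0.5254 mid 0.5213
-0.109 76 [0.4899 0.5537] cl 0.5253 mid 0.5218
-0.101 74 [0.4898 0.5529] cl 0.5251 mid 0.5214
-0.093 72 [0.4895 0.5534] cl 0.525 mid 0.5214
-0.085 68 [0.4898 0.5536] cl 0.5248 mid 0.5217
-0.077 70 [0.4883 0.5526] cl 0.5246 mid 0.5204
-0.069 76 [0.4881 0.5518] cl 0.5245 mid 0.52
-0.061 68 [0.4878 0.5502] cl 0.5243 mid 0.519
-0.053 64 [0.4882 0.5519] cl 0.5242 mid 0.5201
-0.045 63 [0.488  0.5513] cl 0.524 mid 0.5196
top 781
-0.149 38 [0.4961 0.5547] cl 0.5261 mid 0.5254
-0.141 65 [0.4942 0.5563] cl 0.5259 mid 0.5253
-0.133 49 [0.4943 0.557 ] cl 0.5258 mid 0.5257
-0.125 57 [0.4946 0.5533] cl 0.5256 mid 0.524
-0.117 64 [0.4942 0.554 ] cl 0.5254 mid 0.5241
-0.109 50 [0.4943 0.5545] cl 0.5253 mid 0.5244
-0.101 54 [0.4941 0.5568] cl 0.5251 mid 0.5254
-0.093 67 [0.494  0.5571] cl 0.525 mid 0.5256
-0.085 52 [0.4945 0.5542] cl 0.5248 mid 0.5243
-0.077 53 [0.4912 0.5515] cl 0.5246 mid 0.5213
-0.069 66 [0.4913 0.5544] cl 0.5245 mid 0.5229
-0.061 52 [0.4911 0.5513] cl 0.5243 mid 0.5212
-0.053 53 [0.4913 0.5539] cl 0.5242 mid 0.5226
-0.045 61 [0.4919 0.5535] cl 0.524 mid 0.5227
```

View pics/both7.png

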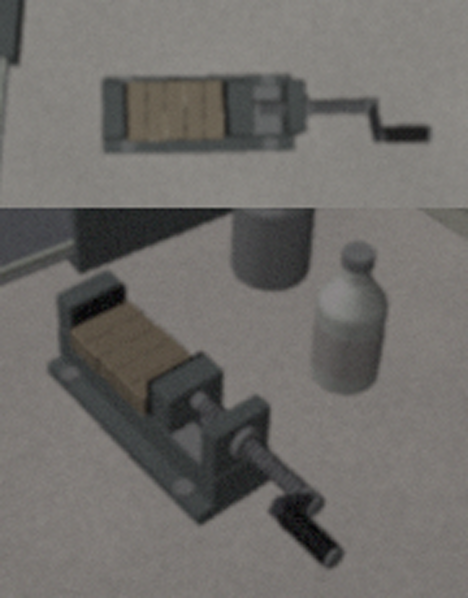

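The row is pressed tight between the jaws, top-crop x 127-225, with its ends level. The crank is at about 300°, as intended. Next I'll shut the drawer.

>>> jog_arm --pt "-0.001 -0.002 -0.03" --pt "0 0 -0.03" --pt "0 0 -0.03" --pt "0 0 -0.03" --pt "0 0 -0.025" --pt "0 0 -0.018" --pt "0 0 0" --pt "0 0 0" --spin '[0,0,0,0,0,0,0,0]'

```text
t: 49.18
tcp_pos: [0.3655, 0.2576, 0.0362]
ee_rot: [0.733, 0.68, -0.001, -0.0]
force: [0.5, -0.1, -0.1]
grip_width: 0.0301
finger_force: 0.0
```

>>> jog_arm --pt "0 0 0" --pt "0 0 0" --pt "0 0 0" --pt "0 0 0" --pt "0 0 0" --spin '[0,0,0,0,0]' --grip 1

```text
t: 49.6
tcp_pos: [0.3668, 0.2588, 0.0374]
ee_rot: [0.733, 0.681, 0.001, 0.001]
force: [3.3, -4.5, 8.2]
grip_width: 0.0102
finger_force: 30.0
```

>>> jog_arm --pt "0.006 -0.0004 0" --pt "0.012 -0.0009 0" --pt "0.018 -0.0013 0" --pt "0.02 -0.0014 0" --pt "0.02 -0.0014 0" --pt "0.02 -0.0014 0" --pt "0.02 -0.0014 0" --pt "0.02 -0.0014 0" --pt "0.018 -0.0013 0" --pt "0.012 -0.0009 0" --pt "0.008 -0.0006 0" --pt "0.004 -0.0003 0" --pt "0.003 -0.0002 0" --pt "0 0 0" --pt "0 0 0" --spin '[0,0,0,0,0,0,0,0,0,0,0,0,0,0,0]'

```text
t: 50.85
tcp_pos: [0.5463, 0.2455, 0.0375]
ee_rot: [0.733, 0.68, -0.0, -0.0]
force: [-3.7, -3.4, 10.0]
grip_width: 0.0102
finger_force: 30.0
```

>>> jog_arm --pt "0.002 0 0" --pt "0.002 0 0" --pt "0 0 0" --pt "0 0 0" --spin '[0,0,0,0]'

```text
t: 51.18
tcp_pos: [0.5463, 0.2454, 0.0372]
ee_rot: [0.733, 0.68, -0.003, -0.002]
force: [-24.3, 0.7, 26.1]
grip_width: 0.0102
finger_force: 30.0
```

>>> jog_arm --pt "-0.003 0 0" --pt "0 0 0" --pt "0 0 0" --spin '[0,0,0]'

```text
t: 51.43
tcp_pos: [0.5463, 0.2455, 0.0373]
ee_rot: [0.733, 0.681, -0.001, -0.0]
force: [-9.1, -1.4, 12.2]
grip_width: 0.0103
finger_force: 30.0
```

>>> jog_arm --pt "0 0 0" --pt "0 0 0" --pt "0 0 0" --pt "0 0 0.02" --pt "0 0 0.03" --pt "0 0 0.04" --pt "0 0 0.04" --pt "-0.03 0 0" --pt "-0.03 0 0" --pt "-0.03 0.02 0" --pt "-0.03 0.03 0" --pt "0 0 0" --pt "0 0 0" --pt "0 0 0" --spin '[0,0,0,0,0,0,0,0,0,0,0,0,0,0]' --grip 0.67

```text
t: 52.6
tcp_pos: [0.4286, 0.2953, 0.1667]
ee_rot: [0.733, 0.681, 0.0, 0.0]
force: [-0.1, 0.2, -1.0]
grip_width: 0.03
finger_force: 0.0
```

```bash
python3 - <<'E'
from h import *
c=cam("top"); save(c,"top8.png",(100,90,410,290),2.5); P=c["P"]; P0=np.load("top0.npy")
v,u=np.mgrid[:384,:512]
for Q in(P0,P):
    Z=Q[...,2]; m=(u>152)&(u<200)&(v>212)&(v<221)&(Z>.03)&(Z<.07); print(m.sum(),Q[m].mean(0).round(4))
    m=(u>125)&(u<150)&(v>190)&(v<215)&(Z>.06)&(Z<.083); print(m.sum(),Q[m].mean(0).round(4))
    m=(u>240)&(u<290)&(v>125)&(v<180)&(Z>.1)&(Z<.12); print("tin",Q[m].mean(0).round(4))
    m=(u>296)&(u<334)&(v>143)&(v<184)&(Z>.13)&(Z<.17); print("bottle",Q[m].mean(0).round(4))
E
```

```text
160 [0.5447 0.2444 0.0552]
137 [0.5947 0.3538 0.0752]
tin [ 0.751  -0.0212  0.109 ]
bottle [ 0.7048 -0.1809  0.1486]
155 [0.5466 0.243  0.055 ]
139 [0.5972 0.3533 0.0757]
tin [ 0.7509 -0.0216  0.1086]
bottle [ 0.7049 -0.181   0.1479]
```

View pics/top8.png

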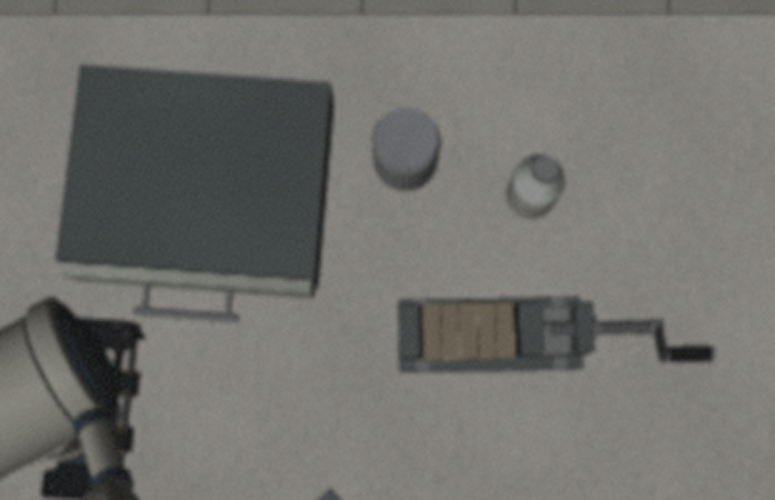

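The picture shows the drawer shut with its front flush at (190,280), five bars clamped at (468,330), and the tin and bottle unmoved. The robot is touching nothing, so I'm handing the job in.

```bash
python3 -c "
from workcell import r
print(r.close_job())"
```

```text
the job is handed in; nothing more can be done
None
```

The job is handed in at about 53 s: all five bars are clamped in one level row with the crank about a third of a turn past first touch, judged by crank angle, the drawer is fully shut, and the bottle and tin have not moved.

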